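# Index the inspection table by four clicks

## Robot

A 6-joint arm with a two-finger parallel gripper is mounted at the origin on the work surface. World frame = base frame: x ahead of the robot, y to its left, z up, the work surface at z = 0. Lengths are in m, angles in rad, forces in N, time in s.
With the tool pointing down it reaches from about 0.25 to 0.85 m from the base axis. Payload 12.5 kg.
Tool frame: the origin (TCP) lies on the centre line of the jaws, within the pads' length; the fingertips stand 22 mm ahead of it and the grasp point (between the pads) lies 3 mm ahead of it; z points along the fingers, y is the line along which they close (so a half turn about z gives the same grasp; the last joint's range is limited). The gripper opens to 93 mm and grips with 3 to 60 N. Pads are 15 mm wide; open, the fingers measure 128 mm over their backs; the gripper's body (75 mm by 188 mm) begins 65 mm behind the grasp point.
Start: joints at [-1.251, 0.351, 1.652, -0, 1.139, -0.085], TCP at [0.217, -0.506, 0.241] pointing down, gripper open.
Joint ranges: [-2.75, 2.75], [-0.79, 2.1], [0.01, 2.65], [-1.57, 4.71], [0.07, 3.14], [-2.87, 2.87]. Speed limits (rad/s): [2.22, 2.22, 2.79, 3.14, 3.14, 3.14].

## Interface

Orientations are given as a 3x3 rotation matrix whose columns are the frame's x, y, z axes.
In Python, from bench import env gives the robot as it stands. The module is installed in compiled form; this text tells all that it offers.
- The arm moves only by the tool drive_tool, never from a script. Its argument "increments" is a list of rows, each a list of 5 numbers: the shift along the world's x, y, z in cm, then the turn about the world's z in rad, then the opening, from -1 (shut) to 1 (fully open). In form: [[tx, ty, tz, spin, gripper], ...]. A call has 1 to 5 rows; each row shifts and turns the commanded pose from where the row before left it; what a row does not reach is not made up. A row lasts 1/12 s, in which the tool goes at most 41.7 mm and 7.16 degrees, less where a joint would pass 70% of its speed; a pose out of reach is approached as far as the arm can. A call with a gripper value outside its range is refused whole. The fingers move at their own pace and stop on an object; "newtons" is the grip in N (left out, the last holds). Time passes only in rows, so rows that do not move let the fingers close. It gives the time, the measured TCP pose, the force, the opening and the grip force at its end, in the units of the state.
- env.get_state(): the state, without advancing time (a new reading comes with each control period).
- env.snapshot(name): name is "scene" or "top" or "wrist"; returns the picture (384x512x3 uint8, blue, green, red); there is no depth.
- env.calibration(name): a dict with "mtx" (3x3 intrinsics, pixels), "xyz" and "rotation" of the camera in the world. Camera axes: x right, y up, looking along -z (the intrinsics and any distortion apply to the point x, -y, -z); pixel columns grow to the right and rows downward; lengths in m; the calibration is good to about 2 mm. The wrist camera is an equidistant fisheye: a pixel r from the principal point sees the ray r / f radians off the axis. A picture is of the moment at which its call begins: read the wrist's pose just before it. calibration takes no time and is no camera call; for the wrist camera it gives the pose at the moment of the call.
- env.close_job(): hands the job in; it is judged then, once.
Trained networks look in the newest picture that a camera, given by its name, has taken for a name from the list of things; names that differ only in an ending like _2 or _b are one class to them, and where a whole thing is asked for, a point or a joint stands for the part that bears it (a point fixed in the world has none). Each returns a list of dicts, best first, with "conf" (0 to 1); they miss things now and then, are a little off and sometimes report something else, mostly with a low value. They report only what shows in the picture. A call takes as long as a camera call. They do not tell look-alikes from the thing itself.
- env.recognise(target, camera): "location" ([column, row] in pixels, amid what is visible of it).
- env.cut_out(target, camera): "region" (384x512 bool, what is visible of it) and "location" ([column, row] in pixels, amid what is visible of it).
The state is a dict: "time_s": time; "joint_pos": joint angles; "qd": joint speeds; "joint_efforts": joint torques, N m; "position": TCP position; "eef_rot": TCP orientation; "wrist_force": force on the tool from outside, world axes, zero at the start; "moment": the same for the moment, N m; "width": opening from 0.0 (shut) to 1.0 (fully open); "grasp_force": force on a finger pad.
Only numpy, scipy, OpenCV 4.12 (cv2) and the standard library are available. Lean on these libraries where they do the work, as an engineer would, in place of code of your own. Each camera call takes 0.05 s, during which the arm holds its last target. There are 200 camera calls.

## Task

With a fingertip, push the steel lug on the click-stop indexing table so that its disc turns clockwise, seen from above, by exactly four clicks from where it stands, and leave it settled in that fourth click. Only push: do not pinch the lug between the fingers, do not lift the table or shift its base, and leave the gauges and the vee block around it alone.

Things in the scene. Friction and masses are not known exactly. Their poses are not given: they have to be found in the camera images.
- base: round dark grey base of the indexing table, 138 mm diameter, 34 mm high, about 3.8 kg, standing loose on a dark granite plate (plate top 30 mm above the bench). Origin: centre of its underside, z up. 18 white radial lines on its top rim, one every 20 degrees, mark the click positions: a settled lug points at one of them
- base_edge (a point): point on the upper edge of the base, 69 mm from the axis, 34 mm above the underside of the base, along the base's own x axis
- disc: steel disc, 112 mm diameter, 18 mm thick, turning about the base's vertical axis. Origin: on the axis at the disc's underside, 65 mm above the bench; its top is 18 mm higher. z up, x radially through the lug. Clicks are 20 degrees apart; it starts settled in one of the first four clicks from its counter-clockwise stop and has nine clicks of travel in all, so it can go too far
- lug_top (a point): centre of the top face of the lug, 44 mm from the disc's axis and 28 mm above the disc's top. The lug is a dark steel upright block fixed on the disc: 20 mm long radially (34 to 54 mm from the axis), 14 mm wide along the turning direction, 28 mm high; free space all round it
- ring_gauge: bystander: steel ring 54 mm diameter, 28 mm bore, 22 mm high, lying flat on the plate. Origin: centre of its underside
- plug_gauge: bystander: steel plug gauge standing upright on the plate, 34 mm diameter at the foot, 20 mm stem, 70 mm high. Origin: centre of its underside
- vee_block: bystander: dark steel block 45 x 40 x 36 mm with a slot along its top, on the plate. Origin: centre of its underside
- bolt_top (a point): top of the bolt that clamps a small brass gear at the centre of the disc: on the axis, 21 mm above the disc's top. Gear 34 mm diameter and 9 mm high, bolt 12 mm diameter
- lug_rear (a point): the lug's face on its counter-clockwise side; push it to turn clockwise. It resists with about 3 to 4 N; pushed past half-way (10 degrees) the disc snaps on to the next click by itself, away from the finger, and stays. This point: centre of that face, 14 mm above the disc's top, 44 mm from the axis
- lug_fore (a point): centre of the lug's opposite outer face, on its clockwise side, 14 mm above the disc's top. Pressing on both faces at once is pinching
There are look-alikes about, which are no part of the job. What is shaped like the base but pink is not meant.

How it is judged:
At the end, for the whole second after the job is handed in: The disc rests in the fourth click clockwise from its start: the lug's top centre is 52.5 to 61 mm in a straight line from where it started (third click 44 mm, fourth 56.6, fifth 67; the stop bars going back four), the disc is still, and the base is within 8 mm of where it stood (distance of lug_top from where it was at the start of the episode between 0.0525 and 0.061 m and angular speed of disc below 0.05 rad/s and distance of each of base, base_edge from where it was at the start of the episode below 0.008 m); the robot touches nothing.
It fails at once if the base was shifted or lifted by more than 8 mm (distance of any of base, base_edge from where it was at the start of the episode above 0.008 m).
It fails at once if the lug was pinched: both its faces pressed by the fingers at once (contact force between the fingers and disc_c21 above 1 N and contact force between the fingers and disc_c22 above 1 N).
It fails at once if a gauge or the vee block was moved by more than 15 mm (distance of any of ring_gauge, plug_gauge, vee_block from where it was at the start of the episode above 0.015 m).
It also fails if it takes over 45 s, if anything falls off the work surface, if the arm or the gripper's body presses on something with over 40 N, if the wrist force passes 120 N, or if a joint passes its speed limit or range.

## Working session

There is one attempt and no reset: what is moved stays moved. The work goes in short steps, Python scripts to look and compute and a tool call to move; the robot and the scene stay as the last step left them, time stands still between calls to the robot, and variables do not carry over. Pictures are saved under pics/ and viewed, at most 10 in all, crops included, and the job is handed in when it is done.

Besides the shell and the picture viewer there is one more tool, called after ">>>" in YAML: its name, and indented under it one key for each argument. drive_tool: Moves the arm, as the interface text tells. Its arguments: {"type":"object","properties":{"increments":{"type":"array"},"newtons":{"type":"number"}},"required":["increments"]}

```bash
mkdir -p pics; cat > h.py <<'E'
import numpy as np, cv2
from bench import env
def ray(cam,px):
    c=env.calibration(cam); K=np.array(c["mtx"]); R=np.array(c["rotation"]); o=np.array(c["xyz"])
    d=np.linalg.inv(K)@[px[0],px[1],1]
    return o, R@np.array([d[0],-d[1],-d[2]])
def at(cam,px,z):
    o,d=ray(cam,px); return o+d*(z-o[2])/d[2]
def proj(cam,p):
    c=env.calibration(cam); K=np.array(c["mtx"]); R=np.array(c["rotation"]); o=np.array(c["xyz"])
    q=R.T@(np.array(p)-o); q=K@np.array([q[0],-q[1],-q[2]]); return q[:2]/q[2]
E
python3 - <<'E'
from h import *
a=env.snapshot("top"); b=env.snapshot("scene")
cv2.imwrite("pics/top.png",a);cv2.imwrite("pics/scene.png",b)
print({k:np.round(v,3).tolist() for k,v in env.calibration("top").items() if k in("mtx","xyz","rotation")}, env.calibration("top").keys())
Z=dict(base=.064,disc=.083,lug_top=.111,bolt_top=.104,ring_gauge=.052,plug_gauge=.1,vee_block=.066,base_edge=.064)
for n,z in Z.items():
  for cam in("top","scene"):
    print(n,cam,[(round(r["conf"],2),np.round(r["location"]).tolist(),np.round(at(cam,r["location"],z),3).tolist()) for r in env.recognise(n,cam)[:3]])
print(env.get_state()["time_s"])
E
```

```text
{'mtx': [[486.549, 0.0, 258.991], [0.0, 486.549, 191.741], [0.0, 0.0, 1.0]], 'xyz': [0.38, -0.131, 1.245], 'rotation': [[0.022, 0.987, -0.161], [-1.0, 0.023, 0.003], [0.006, 0.161, 0.987]]} dict_keys(['mtx', 'xyz', 'rotation'])
base top [(0.96, [228.0, 183.0], [0.593, -0.058, 0.064]), (0.8, [384.0, 142.0], [0.706, -0.446, 0.064])]
base scene [(0.92, [134.0, 326.0], [0.76, -0.466, 0.064]), (0.85, [281.0, 205.0], [0.616, -0.054, 0.064]), (0.51, [323.0, 197.0], [0.647, 0.05, 0.064])]
disc top [(0.9, [383.0, 142.0], [0.701, -0.438, 0.083]), (0.84, [226.0, 180.0], [0.595, -0.054, 0.083])]
disc scene [(0.66, [276.0, 197.0], [0.604, -0.062, 0.083]), (0.63, [135.0, 311.0], [0.744, -0.456, 0.083])]
lug_top top [(0.85, [226.0, 180.0], [0.591, -0.055, 0.111]), (0.71, [224.0, 180.0], [0.592, -0.05, 0.111]), (0.56, [386.0, 138.0], [0.702, -0.438, 0.111])]
lug_top scene [(0.69, [280.0, 199.0], [0.643, -0.076, 0.111]), (0.62, [136.0, 318.0], [0.783, -0.46, 0.111])]
bolt_top top [(0.74, [227.0, 182.0], [0.589, -0.057, 0.104]), (0.55, [388.0, 137.0], [0.708, -0.446, 0.104])]
bolt_top scene [(0.91, [2
[... 177 characters left out ...]
9, -0.171, 0.052])]
ring_gauge scene [(0.76, [228.0, 217.0], [0.575, -0.18, 0.052]), (0.6, [277.0, 198.0], [0.577, -0.042, 0.052])]
plug_gauge top [(0.67, [184.0, 166.0], [0.624, 0.048, 0.1])]
plug_gauge scene [(0.79, [324.0, 196.0], [0.678, 0.025, 0.1]), (0.36, [276.0, 200.0], [0.63, -0.078, 0.1])]
vee_block top [(0.91, [259.0, 140.0], [0.702, -0.132, 0.066])]
vee_block scene [(0.66, [271.0, 245.0], [0.719, -0.146, 0.066]), (0.22, [277.0, 198.0], [0.591, -0.05, 0.066])]
base_edge top [(0.64, [382.0, 143.0], [0.702, -0.44, 0.064]), (0.59, [226.0, 179.0], [0.602, -0.053, 0.064])]
base_edge scene [(0.7, [276.0, 205.0], [0.609, -0.064, 0.064]), (0.58, [137.0, 324.0], [0.758, -0.46, 0.064])]
0.9
```

View pics/top.png

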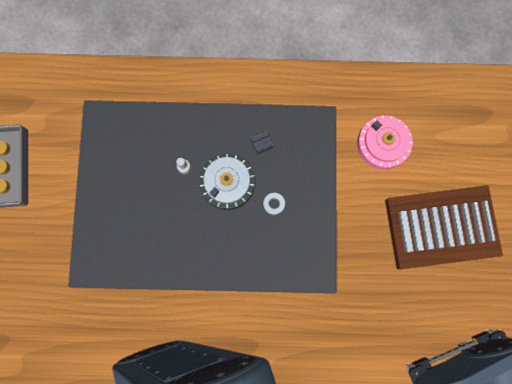

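View pics/scene.png

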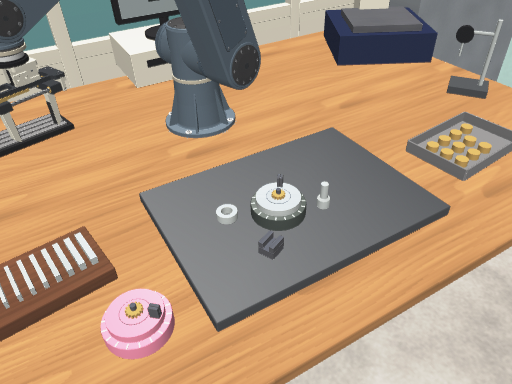

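The candidates are the grey base at top (228,183), with its lug near (214,192), and the pink look-alike at (384,142). I choose the grey one and check it in a close crop.

```bash
python3 - <<'E'
from h import *
a=cv2.imread("pics/top.png"); b=cv2.imread("pics/scene.png")
k=8; c=cv2.resize(a[145:220,175:275],None,fx=k,fy=k,interpolation=cv2.INTER_CUBIC)
cv2.imwrite("pics/crop.png",c)
# axis from white disc top: bright pixels fit + bolt
for n in("bolt_top","lug_top","disc","base"):
    for r in env.cut_out(n,"top")[:3]:
        m=r["region"].astype(np.uint8); ys,xs=np.nonzero(m); print(n,round(r["conf"],2),m.sum(),xs.min(),xs.max(),ys.min(),ys.max(),np.round([xs.mean(),ys.mean()],1))
o=at("top",(227,179.5),.104);print(o)
for z in(.064,.083,.104): print(z,proj("top",[o[0],o[1],z]))
l=at("top",(214,192),.111);print(l,np.hypot(*(l-o)[:2]),np.degrees(np.arctan2(l[1]-o[1],l[0]-o[0])))
E
```

```text
bolt_top 0.85 1512 364 409 118 161 [386.4 139.5]
bolt_top 0.8 1628 203 248 157 202 [225.9 179.5]
lug_top 0.94 1457 364 408 119 161 [386.1 139.5]
lug_top 0.71 1661 203 248 157 202 [225.9 179.3]
disc 0.92 1534 364 409 118 160 [386.2 139.1]
disc 0.9 1638 203 248 157 202 [225.9 179.4]
base 0.88 2298 357 411 115 168 [383.8 141.9]
base 0.82 2451 198 254 153 208 [226.3 180.8]
[ 0.59370351 -0.05757174  0.104     ]
0.064 [227.9476117  182.50814485]
0.083 [227.50539255 181.10434279]
0.104 [227.  179.5]
[ 0.56166122 -0.02834689  0.111     ] 0.04336818764703253 137.6329550527967
```

View pics/crop.png

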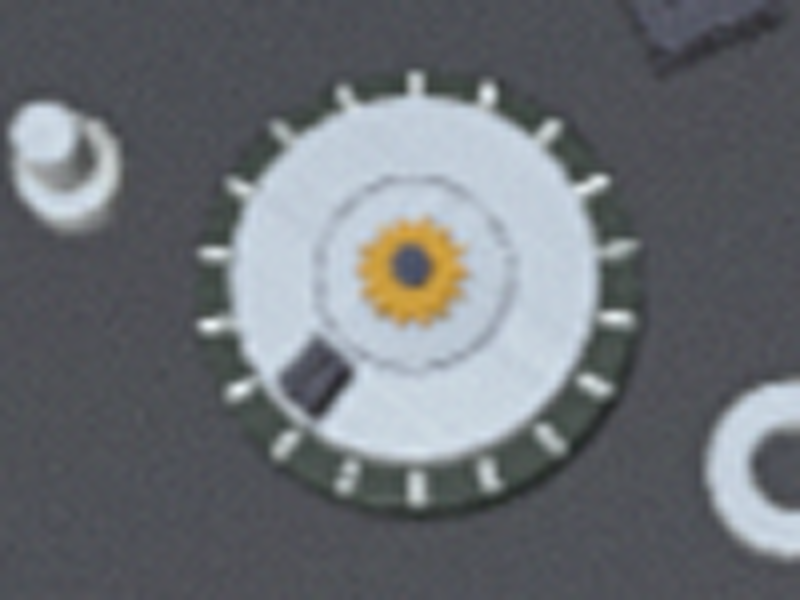

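```bash
cat >> h.py <<'E'
def lugfind():
    pass
E
python3 - <<'E'
from h import *
s=env.get_state(); R=np.array(s["eef_rot"]); print(np.round(R,3),np.round(s["position"],4),s["width"],np.round(s["joint_pos"],3))
print("yaw of tool y",np.degrees(np.arctan2(R[1,1],R[0,1])))
f=lambda u,v:(175+(u+.5)/8-.5,145+(v+.5)/8-.5)
bo=at("top",f(411,265),.104); print("bolt",bo)
# outer ends of the click lines, z=.064, circle fit and phase
P=np.array([at("top",f(*p),.064)[:2] for p in [(415,72),(490,83),(556,122),(608,176),(637,243),(635,318),(417,507),(345,493),(278,458),(228,400),(198,326),(198,252),(228,180),(273,122),(340,86)]])
A=np.c_[2*P,np.ones(len(P))]; q=np.linalg.lstsq(A,(P**2).sum(1),rcond=None)[0]; c=q[:2]; print("ring centre",c,"r",np.sqrt(q[2]+c@c))
an=np.degrees(np.arctan2(*(P-c).T[::-1])); ph=np.degrees(np.angle(np.exp(1j*np.radians(an*18)).mean()))/18; print("phase",ph)
for u in[(312,370),(318,378)]:
    l=at("top",f(*u),.111); 
    for C in (c,bo[:2]): print(l,np.hypot(*(l[:2]-C)),np.degrees(np.arctan2(l[1]-C[1],l[0]-C[0])))
E
```

```text
[[ 0.919  0.394  0.   ]
 [ 0.394 -0.919 -0.   ]
 [ 0.     0.    -1.   ]] [ 0.2166 -0.5055  0.2406] 1.0029206063341747 [-1.251  0.351  1.652  0.     1.139 -0.085]
yaw of tool y -66.80754541253899
bolt [ 0.59804289 -0.0548919   0.104     ]
ring centre [ 0.59897243 -0.05435575] r 0.06818423325126581
phase 2.4089305545878226
[ 0.56447638 -0.02720859  0.111     ] 0.04389698903383811 141.7985127551602
[ 0.56447638 -0.02720859  0.111     ] 0.04350949808049409 140.486568998444
[ 0.56212674 -0.0290673   0.111     ] 0.0446890447192468 145.53687105854
[ 0.56212674 -0.0290673   0.111     ] 0.044236638933920804 144.2829366260589
```

>>> drive_tool:
  increments:
    - [2.2, 3.0, 0, 0.034, -1]
    - [2.2, 3.0, 0, 0.034, -1]
    - [2.2, 3.0, 0, 0.034, -1]
    - [2.2, 3.0, 0, 0.034, -1]
    - [2.2, 3.0, 0, 0.034, -1]
  newtons: 10

```text
time_s: 1.52
position: [0.3273, -0.3541, 0.2408]
eef_rot: [[0.839, 0.545, 0.0], [0.545, -0.839, -0.0], [0.0, 0.0, -1.0]]
wrist_force: [0.9, -0.0, 0.0]
width: 0.69
grasp_force: 0.0
```

>>> drive_tool:
  increments:
    - [2.2, 3.0, 0, 0.034, -1]
    - [2.2, 3.0, 0, 0.034, -1]
    - [2.2, 3.0, 0, 0.034, -1]
    - [2.2, 3.0, 0, 0.034, -1]
    - [2.2, 3.0, 0, 0.034, -1]

```text
time_s: 1.93
position: [0.4375, -0.2039, 0.2409]
eef_rot: [[0.734, 0.679, 0.0], [0.679, -0.734, -0.0], [0.0, 0.001, -1.0]]
wrist_force: [0.9, -1.2, -0.7]
width: 0.334
grasp_force: 0.0
```

>>> drive_tool:
  increments:
    - [2.2, 3.0, 0, 0.034, -1]
    - [2.2, 3.0, 0, 0.034, -1]
    - [2.2, 3.0, 0, 0.034, -1]
    - [2.0, 3.0, 0, 0.034, -1]
    - [0, 0, 0, 0, -1]

```text
time_s: 2.35
position: [0.525, -0.0813, 0.2406]
eef_rot: [[0.632, 0.775, 0.001], [0.775, -0.632, 0.001], [0.001, 0.0, -1.0]]
wrist_force: [1.1, -0.0, -0.8]
width: 0.013
grasp_force: 0.0
```

>>> drive_tool:
  increments:
    - [1.0, 1.5, 0, 0.015, -1]
    - [1.0, 1.5, 0, 0.015, -1]
    - [0, 0, -3, 0, -1]
    - [0, 0, -3, 0, -1]
    - [0, 0, -1.5, 0, -1]

```text
time_s: 2.77
position: [0.5414, -0.0554, 0.1628]
eef_rot: [[0.613, 0.79, -0.003], [0.79, -0.613, 0.0], [-0.001, -0.003, -1.0]]
wrist_force: [-0.5, 0.2, 0.4]
width: 0.006
grasp_force: 0.0
```

```bash
python3 - <<'E'
from h import *
b=env.snapshot("wrist"); cv2.imwrite("pics/w1.png",cv2.resize(b,(800,600)))
s=env.get_state(); print(np.round(s["position"],4))
c=env.calibration("wrist"); print(c)
for n in("lug_top","bolt_top","lug_rear"):
  print(n,[(round(r["conf"],2),r["location"]) for r in env.recognise(n,"wrist")[:2]])
E
```

```text
[ 0.5405 -0.0554  0.1611]
{'mtx': array([[297.31863964,   0.        , 260.27909368],
       [  0.        , 297.31863964, 195.56978217],
       [  0.        ,   0.        ,   1.        ]]), 'xyz': array([0.58927705, 0.00719862, 0.3052955 ]), 'rotation': array([[ 0.79043381,  0.58530054,  0.18065897],
       [-0.6125176 ,  0.75814929,  0.223678  ],
       [-0.00604762, -0.28745946,  0.95777371]])}
lug_top [(0.66, [312.8, 163.7])]
bolt_top [(0.68, [312.5, 162.1]), (0.51, [329.6, 255.6])]
lug_rear [(0.45, [266.6, 34.9])]
```

View pics/w1.png

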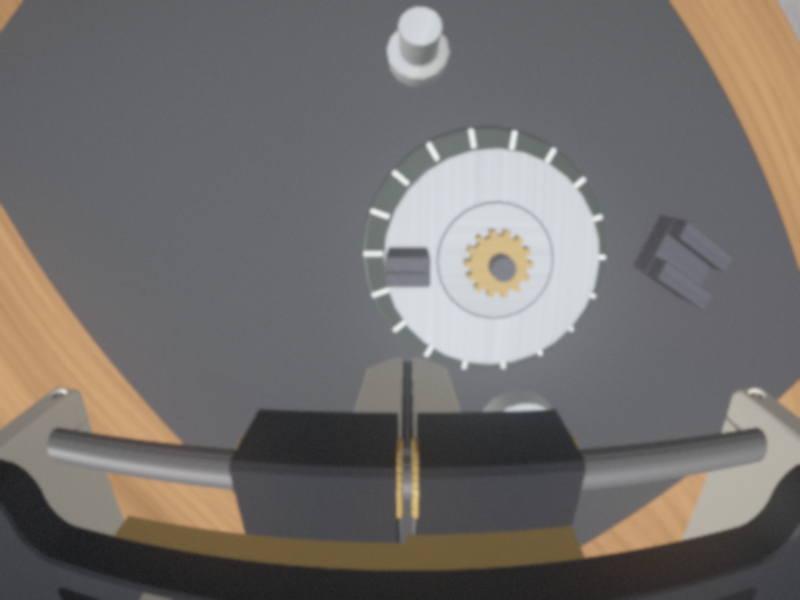

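```bash
cat >> h.py <<'E'
def wat(px,z,c=None):
    c=c or env.calibration("wrist"); K=np.array(c["mtx"]); R=np.array(c["rotation"]); o=np.array(c["xyz"])
    v=(np.array(px)-K[:2,2])/K[0,0]; r=np.linalg.norm(v); d=np.r_[np.sin(r)*v/r,np.cos(r)]
    d=R@np.array([d[0],-d[1],-d[2]]); return o+d*(z-o[2])/d[2]
E
python3 - <<'E'
from h import *
k=1.5625
g=lambda u,v:(u/k,v/k)
bo=wat(g(502,267),.104);print("bolt",bo)
for p in[(408,275),(408,257),(408,268)]:
    l=wat(g(*p),.111);d=(l-bo)[:2];print(p,l,np.hypot(*d),np.degrees(np.arctan2(d[1],d[0])))
print("tip",wat(g(407,362),.139), "line", [np.degrees(np.arctan2(*(wat(g(*p),.064)-bo)[[1,0]])) for p in [(364,254),(372,213),(374,296)]])
E
```

```text
bolt [ 0.59917463 -0.05387551  0.104     ]
(408, 275) [ 0.56346737 -0.02923053  0.111     ] 0.04338643643151597 145.38675554709974
(408, 257) [ 0.56840985 -0.0228473   0.111     ] 0.043694631511568355 134.75574739656156
(408, 268) [ 0.56539885 -0.02673591  0.111     ] 0.04332852240012552 141.21734096723407
tip [ 0.54508473 -0.05221134  0.139     ] line [np.float64(143.36557339358768), np.float64(123.71008986748167), np.float64(164.10803131545353)]
```

>>> drive_tool:
  increments:
    - [0, 0, -2, 0, -1]
    - [0, 0, -1.5, 0, -1]
    - [0, 0, -1.2, 0, -1]
    - [0, 0, 0, 0, -1]

```text
time_s: 3.3
position: [0.5424, -0.0557, 0.1183]
eef_rot: [[0.613, 0.79, -0.001], [0.79, -0.613, 0.0], [-0.0, -0.001, -1.0]]
wrist_force: [-0.1, 0.4, -0.2]
width: 0.004
grasp_force: 0.0
```

>>> drive_tool:
  increments:
    - [0.5, 0.5, 0, 0, -1]
    - [0.5, 0.5, 0, 0, -1]
    - [0, 0, 0, 0, -1]
    - [0, 0, 0, 0, -1]

```text
time_s: 3.63
position: [0.5534, -0.0452, 0.1196]
eef_rot: [[0.613, 0.79, 0.002], [0.79, -0.613, -0.0], [0.001, 0.002, -1.0]]
wrist_force: [-0.3, -0.2, -0.1]
width: 0.004
grasp_force: 0.0
```

>>> drive_tool:
  increments:
    - [0.12, 0.16, -0.4, 0, -1]
    - [0.12, 0.16, 0, 0, -1]
    - [0.12, 0.16, 0, 0, -1]
    - [0, 0, 0, 0, -1]

```text
time_s: 3.97
position: [0.556, -0.0406, 0.1144]
eef_rot: [[0.613, 0.79, -0.001], [0.79, -0.613, -0.0], [-0.001, -0.001, -1.0]]
wrist_force: [-1.8, -1.2, -0.5]
width: 0.004
grasp_force: 1.2
```

>>> drive_tool:
  increments:
    - [0.12, 0.18, 0, -0.03, -1]
    - [0.12, 0.18, 0, -0.04, -1]
    - [0, 0, 0, 0, -1]

```text
time_s: 4.22
position: [0.5583, -0.0369, 0.1145]
eef_rot: [[0.668, 0.744, -0.001], [0.744, -0.668, 0.0], [-0.0, -0.001, -1.0]]
wrist_force: [-1.2, -0.4, -0.2]
width: 0.006
grasp_force: 0.5
```

>>> drive_tool:
  increments:
    - [0.05, 0.18, 0, -0.05, -1]
    - [0.05, 0.18, 0, -0.05, -1]
    - [0.03, 0.18, 0, -0.04, -1]
    - [0, 0, 0, 0, -1]

```text
time_s: 4.55
position: [0.5602, -0.0316, 0.1148]
eef_rot: [[0.765, 0.644, 0.001], [0.644, -0.765, 0.0], [0.001, 0.0, -1.0]]
wrist_force: [0.1, 0.3, 0.5]
width: 0.004
grasp_force: 0.0
```

```bash
cat >> h.py <<'E'
def view(name):
    b=env.snapshot("wrist"); s=env.get_state(); x0,y0=170,60
    cv2.imwrite(name,cv2.resize(b[60:280,170:430],None,fx=3,fy=3,interpolation=cv2.INTER_CUBIC)[:600])
    # dark lug blob on bright disc: unwrap the annulus r 36..52 at the lug's mid height
    th=np.radians(np.arange(0,360,1)); c=env.calibration("wrist"); K=np.array(c["mtx"]);R=np.array(c["rotation"]);o=np.array(c["xyz"])
    v=[]
    for rr in(38,42,46,50):
        p=np.c_[.599+rr/1e3*np.cos(th),-.0543+rr/1e3*np.sin(th),0*th+.111]
        q=(p-o)@R; q=np.c_[q[:,0],-q[:,1],-q[:,2]]; a=np.arctan2(np.hypot(q[:,0],q[:,1]),q[:,2]); n=np.hypot(q[:,0],q[:,1])
        px=K[:2,2]+K[0,0]*(a/n)[:,None]*q[:,:2]
        v.append(cv2.remap(b.mean(2).astype(np.float32),px[None,:,0].astype(np.float32),px[None,:,1].astype(np.float32),1)[0])
    v=np.mean(v,0); d=np.nonzero(v<120)[0]; print("dark deg",d.tolist(),"t",s["time_s"],np.round(s["position"],4),np.round(s["wrist_force"],1))
E
python3 -c "
from h import *
view('pics/w2.png')"
```

```text
dark deg [108, 109, 110, 111, 112, 113, 114, 115, 116, 123, 124, 125, 155, 156, 157, 158, 159, 160, 161, 162, 163, 164, 165, 166, 167, 168, 169, 170, 171, 172, 173, 174, 175, 176, 177, 178, 179, 180, 181, 182, 183, 184, 185, 186, 187, 188, 189, 190, 191, 192, 193, 194, 195, 196, 197, 198, 199, 200, 201, 202, 203, 204, 205, 206, 207, 208, 209, 210, 211, 212, 213, 214, 215, 216, 217, 218, 219, 220, 221, 222, 223, 224, 225, 226, 227, 228, 229, 230, 231, 232, 233, 234, 235, 236, 237, 238, 239, 240, 241, 242, 243, 244, 245, 246, 247, 248, 249, 250, 251, 252, 253, 254, 255, 256, 257, 258, 259, 260, 261, 262, 263, 264, 265, 266, 267, 268, 269, 270, 271, 272, 273, 274, 275, 276, 277, 278, 279, 280, 281, 282, 283, 284, 285, 286, 287, 288, 289, 290, 291, 292, 293, 294, 295, 296, 297, 298, 299, 300, 301, 302, 303, 304, 305, 306, 307] t 4.6 [ 0.5602 -0.0317  0.1148] [-0.4 -0.9 -0.1]
```

View pics/w2.png

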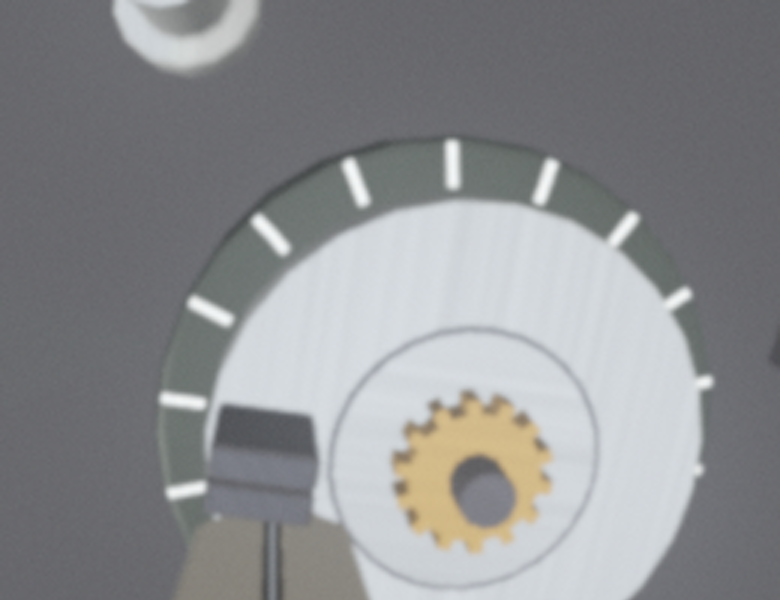

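```bash
cat >> h.py <<'E'
def wang(pts,zs):
    for p,z in zip(pts,zs):
        l=wat((170+p[0]/3,60+p[1]/3),z); d=l[:2]-[.599,-.0543]; print(p,np.round(l,4),round(np.hypot(*d),4),round(np.degrees(np.arctan2(d[1],d[0])),1))
E
python3 -c "
from h import *
wang([(262,485),(262,505),(265,430),(485,490),(187,490),(182,400)],[.111,.111,.083,.104,.064,.064])"
```

```text
(262, 485) [ 0.5742 -0.017   0.111 ] 0.0447 123.6
(262, 505) [ 0.5713 -0.0195  0.111 ] 0.0445 128.6
(265, 430) [ 0.5754 -0.0165  0.083 ] 0.0445 122.0
(485, 490) [ 0.5986 -0.0521  0.104 ] 0.0022 100.5
(187, 490) [ 0.5473 -0.016   0.064 ] 0.0644 143.5
(182, 400) [ 0.5638 -0.0013  0.064 ] 0.0636 123.6
```

>>> drive_tool:
  increments:
    - [0.12, 0.2, 0, -0.045, -1]
    - [0.13, 0.2, 0, -0.045, -1]
    - [0.13, 0.19, 0, -0.045, -1]
    - [0.13, 0.18, 0, -0.045, -1]
    - [0.14, 0.17, 0, -0.045, -1]

```text
time_s: 5.02
position: [0.5664, -0.0227, 0.1147]
eef_rot: [[0.889, 0.458, -0.0], [0.458, -0.889, -0.0], [-0.0, 0.0, -1.0]]
wrist_force: [-0.6, -1.8, -0.1]
width: 0.004
grasp_force: 0.8
```

>>> drive_tool:
  increments:
    - [0.13, 0.17, 0, -0.045, -1]
    - [0.13, 0.16, 0, -0.045, -1]
    - [0.13, 0.15, 0, -0.04, -1]
    - [0, 0, 0, 0, -1]

```text
time_s: 5.35
position: [0.5706, -0.0175, 0.1147]
eef_rot: [[0.941, 0.339, 0.001], [0.339, -0.941, 0.0], [0.001, 0.0, -1.0]]
wrist_force: [-0.6, -0.6, 0.2]
width: 0.009
grasp_force: 0.0
```

```bash
python3 -c "
from h import *
view('pics/w3.png')" | cut -c1-120; python3 -c "
from h import *
s=env.get_state();print(s['position'],s['wrist_force'])"
```

```text
dark deg [88, 89, 90, 91, 92, 93, 94, 95, 96, 104, 105, 106, 136, 137, 138, 139, 140, 141, 142, 143, 144, 145, 146, 147,
[ 0.57045747 -0.0175739   0.11468386] [-0.28241915  0.12797089 -0.84555274]
```

View pics/w3.png

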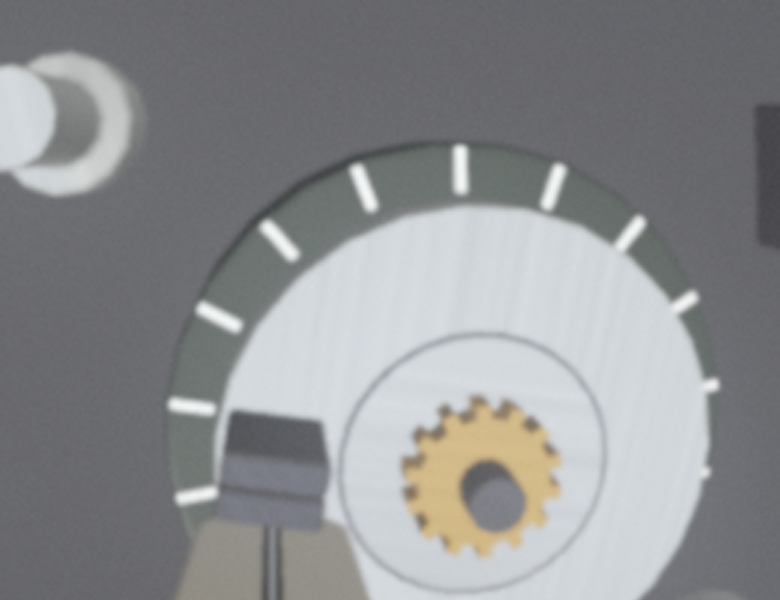

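The dark band starts at 88°, against 108° after the first click. The second click is settled, with the lug's top at crop pixel (272,490).

>>> drive_tool:
  increments:
    - [0.17, 0.13, 0, -0.045, -1]
    - [0.18, 0.12, 0, -0.045, -1]
    - [0.18, 0.11, 0, -0.045, -1]
    - [0.18, 0.09, 0, -0.045, -1]
    - [0.18, 0.08, 0, -0.045, -1]

```text
time_s: 5.82
position: [0.5789, -0.0124, 0.1146]
eef_rot: [[0.993, 0.121, -0.001], [0.121, -0.993, 0.0], [-0.001, -0.0, -1.0]]
wrist_force: [-1.8, -0.0, 2.4]
width: 0.004
grasp_force: 0.9
```

>>> drive_tool:
  increments:
    - [0.17, 0.07, 0, -0.045, -1]
    - [0.17, 0.06, 0, -0.045, -1]
    - [0.16, 0.05, 0, -0.04, -1]
    - [0, 0, 0, 0, -1]

```text
time_s: 6.15
position: [0.5844, -0.0105, 0.1147]
eef_rot: [[1.0, -0.009, 0.0], [-0.009, -1.0, 0.0], [0.0, -0.0, -1.0]]
wrist_force: [0.3, -0.5, -0.4]
width: 0.005
grasp_force: 0.0
```

```bash
python3 -c "
from h import *
view('pics/w4.png')
s=env.get_state();print(s['position'],s['wrist_force'])" | cut -c1-120
```

```text
dark deg [68, 69, 70, 71, 72, 73, 74, 75, 76, 77, 84, 85, 86, 119, 120, 121, 122, 123, 124, 125, 126, 127, 128, 129, 130
[ 0.58423826 -0.01053945  0.11462324] [-0.65418883  0.08144673  0.55045223]
```

>>> drive_tool:
  increments:
    - [0.21, 0.06, 0, -0.045, -1]
    - [0.21, 0.05, 0, -0.045, -1]
    - [0.21, 0.04, 0, -0.045, -1]
    - [0.21, 0.03, 0, -0.045, -1]
    - [0.2, 0.02, 0, -0.045, -1]

```text
time_s: 6.62
position: [0.5942, -0.0085, 0.1146]
eef_rot: [[0.973, -0.231, -0.001], [-0.231, -0.973, 0.0], [-0.001, 0.0, -1.0]]
wrist_force: [-1.7, 0.9, 1.0]
width: 0.003
grasp_force: 0.9
```

>>> drive_tool:
  increments:
    - [0.2, 0.01, 0, -0.045, -1]
    - [0.19, 0, 0, -0.045, -1]
    - [0.18, 0, 0, -0.04, -1]
    - [0, 0, 0, 0, -1]

```text
time_s: 6.95
position: [0.6004, -0.0085, 0.1146]
eef_rot: [[0.935, -0.355, 0.0], [-0.355, -0.935, -0.0], [0.0, -0.0, -1.0]]
wrist_force: [-0.2, 0.2, -0.1]
width: 0.005
grasp_force: 0.0
```

```bash
python3 -c "
from h import *
view('pics/w5.png')
s=env.get_state();print(s['position'],s['wrist_force'])" | cut -c1-120
```

```text
dark deg [48, 49, 50, 51, 52, 53, 54, 55, 56, 64, 65, 66, 99, 100, 101, 102, 103, 104, 105, 106, 107, 108, 109, 110, 111
[ 0.60029454 -0.00842263  0.11462124] [-0.20065644 -0.0454763   0.26343933]
```

The band now starts at 48°, so this is the fourth click. I back the finger off and lift it.

>>> drive_tool:
  increments:
    - [-0.4, 0.15, 0, 0, -1]
    - [-0.4, 0.15, 0, 0, -1]
    - [0, 0, 2, 0, -1]
    - [0, 0, 3, 0, -1]
    - [0, 0, 3, 0, -1]

```text
time_s: 7.42
position: [0.5912, -0.0051, 0.195]
eef_rot: [[0.935, -0.355, -0.002], [-0.355, -0.935, 0.0], [-0.002, 0.001, -1.0]]
wrist_force: [0.2, 0.3, 0.8]
width: 0.011
grasp_force: 0.0
```

>>> drive_tool:
  increments:
    - [-3, 0, 3, 0, -1]
    - [-4, 0, 0, 0, -1]
    - [-4, 0, 0, 0, -1]
    - [-4, 0, 0, 0, -1]
    - [-4, 0, 0, 0, -1]

```text
time_s: 7.83
position: [0.4003, -0.0051, 0.2238]
eef_rot: [[0.935, -0.355, -0.0], [-0.355, -0.935, 0.0], [-0.0, -0.0, -1.0]]
wrist_force: [0.5, -0.7, 0.6]
width: 0.001
grasp_force: 0.0
```

>>> drive_tool:
  increments:
    - [-3, -3, 0, 0, -1]
    - [0, -4, 0, 0, -1]
    - [0, -4, 0, 0, -1]
    - [0, 0, 0, 0, -1]
    - [0, 0, 0, 0, -1]

```text
time_s: 8.25
position: [0.3728, -0.116, 0.2241]
eef_rot: [[0.933, -0.359, 0.0], [-0.359, -0.933, -0.0], [0.0, -0.0, -1.0]]
wrist_force: [-0.1, -0.3, -0.4]
width: 0.003
grasp_force: 0.0
```

```bash
python3 -c "
from h import *
a=env.snapshot('top'); cv2.imwrite('pics/top2.png',cv2.resize(a[145:220,175:275],None,fx=8,fy=8,interpolation=cv2.INTER_CUBIC))"
```

```text
(no output)
```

View pics/top2.png

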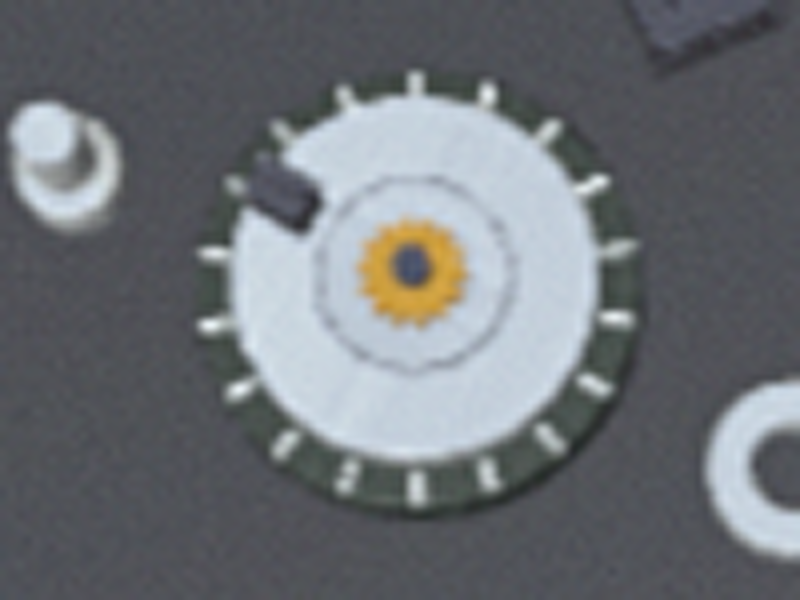

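The lug at (283,192) points at the line (238,187), four lines clockwise from its starting line (285,443). The base and the bystanders have not moved.

```bash
python3 -c "
from h import *
print(env.close_job())"
```

```text
the job is handed in; nothing more can be done
None
```

The disc is turned four clicks clockwise and settled there, with base, gauges and vee block unmoved in the final top picture and the arm clear; the job is handed in, but no verdict came back.

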